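Open the trick canister: find which way its cap turns and hold the cap up

ROBOT

A 7-joint arm with a two-finger parallel gripper is mounted at the origin on the work surface; the furniture and walls round the work are solid. World frame = base frame: x ahead of the robot, y to its left, z up, the work surface at z = 0. Lengths are in m, angles in rad, forces in N, time in s.
With the tool pointing down it reaches from about 0.425 to 0.8 m from the base axis. Payload 8.3 kg.
Tool frame: the origin (TCP) lies on the mounting face of the last link; the fingertips stand 173 mm ahead of it and the grasp point (between the pads) lies 155 mm ahead of it; z points along the fingers, y is the line along which they close (so a half turn about z gives the same grasp; the last joint's range is limited). The gripper opens to 85 mm and grips with 20 to 120 N. Pads are 22 mm wide; open, the fingers measure 114 mm over their backs; the gripper's body (76 mm by 85 mm) begins 54 mm behind the grasp point. The pads swing forward as they close: fully open they stand 13 mm farther back than shut.
Start: joints at [-1.175, 0.383, 0.016, 1.37, -0.006, 1.388, -0.046], TCP at [0.277, 0.56, 0.405] pointing down, gripper open.
Joint ranges: [-2.95, 2.95], [-0.25, 2.06], [-1.52, 1.56], [0.18, 2.33], [-1.44, 4.58], [0.02, 2.06], [-3.01, 3.01]. Speed limits (rad/s): [2.39, 2.39, 3.01, 3.01, 3.14, 3.14, 3.14].

INTERFACE

Orientations are given as a unit quaternion [w, x, y, z].
In Python, from station import ctrl gives the robot as it stands. Calls block until the motion is done:
- ctrl.goto(position, orientation): joint-space move of the TCP to a pose.
- ctrl.move_l(position, v=0.15, attitude=None, contact_N=None): straight line of the TCP; attitude=None keeps the orientation; v is the mean speed in m/s. With contact_N (N) it stops when the force on the tool has changed by that much, and returns True; else False.
- ctrl.goto_joints(angles): joint-space move.
- ctrl.gripper_to(opening): finger opening in m; the grip force is fixed at half the most; returns when the fingers have stopped.
- ctrl.hold(seconds).
- ctrl.ik(position, orientation): joint angles nearest the present ones, or None.
- ctrl.read_camera(name): name is "side" or "top" or "wrist"; returns a dict with "frame" (384x512x3 uint8, blue, green, red), "z_map" (384x512 float32, m along the optical axis (not along the pixel's ray), 0 where there is no reading), "fx", "fy", "cx", "cy" (pixels), "D" ([k1, k2, p1, p2, k3] as OpenCV has them; the pictures are not rectified), "R" (3x3) and "t" (3): a world point X has camera coordinates R X + t. Camera axes: x right, y down, z forward; pixel columns grow to the right and rows downward; lengths in m; the calibration is good to about 2 mm. A picture is of the moment at which its call begins.
A pose or a line that the arm cannot do raises ctrl.IKError and nothing moves.
- ctrl.job_done(): hands the job in; it is judged then, once.
Trained networks look in a picture, given as the dict that the camera call returned (one of the last four; its "shot" number tells which), for a name from the list of things; names that differ only in an ending like _2 or _b are one class to them, and where a whole thing is asked for, a point or a joint stands for the part that bears it (a point fixed in the world has none). Each returns a list of dicts, best first, with "confidence" (0 to 1); they miss things now and then, are a little off and sometimes report something else, mostly with a low value. They report only what shows in the picture. A call takes as long as a camera call.
- ctrl.look_for(picture, name): "point" ([x, y, z] in m, in world coordinates, good to about 4 mm: the middle of the surface that is visible of it).
- ctrl.trace(picture, name): "region" (384x512 bool, what is visible of it).
- ctrl.landmark_of(picture, name): "point" ([x, y, z] in m, in world coordinates, good to about 4 mm: a listed point, or the origin of a listed thing).
Readings, each from a call of its own:
- ctrl.get_clock(): time.
- ctrl.get_joints(): joint angles.
- ctrl.get_qd(): joint speeds.
- ctrl.get_effort(): joint torques, N m.
- ctrl.get_tool_pos(): TCP position.
- ctrl.get_orientation(): TCP orientation.
- ctrl.get_contact_force(): force on the tool from outside, world axes, zero at the start.
- ctrl.get_moment(): the same for the moment, N m.
- ctrl.get_width(): finger opening in m.
- ctrl.get_grasp_force(): force on a finger pad.
Only numpy, scipy, OpenCV 4.12 (cv2) and the standard library are available. Lean on these libraries where they do the work, as an engineer would, in place of code of your own. Each camera call takes 0.05 s, during which the arm holds its last target. There are 200 camera calls.

TASK

Take the cap off the canister that stands nearer to the robot, to show a customer the pieces inside: its quarter-turn cap may loosen the usual way or backwards and nothing outside tells which, so try it gently both ways, never forcing it against its stop or wrenching it up, turn it until it is free and lift it off. Finish holding the cap still in the gripper, level and at least 4 cm above where it sat. Leave the other canister closed and do not disturb the other things on the table.

Things in the scene. Friction and masses are not known exactly. Their poses are not given: they have to be found in the camera images.
- canister_1: one of two look-alike light wooden canisters screwed to the table by a round metal foot 88 mm across; cannot move. Origin: centre of the foot's underside, on the table; z up. Body 68 mm across, shoulder at 78 mm, metal neck 39 mm across, rim at 102 mm. Either may be the nearer (x below 0.6) or the farther one (x above 0.6); its yaw says nothing on which way its cap turns.
- neck_1 (a point): centre of the rim of canister_1's neck. Quarter-turn thread, two lugs: one canister's cap loosens counter-clockwise seen from above, the other's clockwise. Loosening takes under 0.1 N m; the cap may climb up to 3 mm but need not be raised. Turned 70 to 130 degrees from the start it lifts straight off; before that the lugs hold it with 1 to 3 mm of play; stop at 137 degrees.
- cap_1: the dark wooden cap of canister_1, loose, 50 to 100 g. Origin: centre of the skirt's lower rim, 81 mm above the table when on; z up its axis. Skirt 60 mm across, up to 25.5 mm above the origin; a round ribbed grip knob 40 mm across stands on it from 25.5 to 56 mm. It starts tight: turned tighter, it meets a hard stop within about 6 degrees (0.2 N m or more at once in a 30 N grip).
- knob_1 (a point): on the axis of cap_1, at mid-height of its grip knob, 41 mm above the cap's origin (122 mm above the table when on). Grip the knob from above, at any yaw. The knob's top is 15 mm higher, the skirt's flat top 15 mm lower.
- canister_2: one of two look-alike light wooden canisters screwed to the table by a round metal foot 88 mm across; cannot move. Origin: centre of the foot's underside, on the table; z up. Body 68 mm across, shoulder at 78 mm, metal neck 39 mm across, rim at 102 mm. Either may be the nearer (x below 0.6) or the farther one (x above 0.6); its yaw says nothing on which way its cap turns.
- neck_2 (a point): centre of the rim of canister_2's neck. Quarter-turn thread, two lugs: one canister's cap loosens counter-clockwise seen from above, the other's clockwise. Loosening takes under 0.1 N m; the cap may climb up to 3 mm but need not be raised. Turned 70 to 130 degrees from the start it lifts straight off; before that the lugs hold it with 1 to 3 mm of play; stop at 137 degrees.
- cap_2: the dark wooden cap of canister_2, loose, 50 to 100 g. Origin: centre of the skirt's lower rim, 81 mm above the table when on; z up its axis. Skirt 60 mm across, up to 25.5 mm above the origin; a round ribbed grip knob 40 mm across stands on it from 25.5 to 56 mm. It starts tight: turned tighter, it meets a hard stop within about 6 degrees (0.2 N m or more at once in a 30 N grip).
- knob_2 (a point): on the axis of cap_2, at mid-height of its grip knob, 41 mm above the cap's origin (122 mm above the table when on). Grip the knob from above, at any yaw. The knob's top is 15 mm higher, the skirt's flat top 15 mm lower.
- skittle: bystander, loose, to be left alone: small turned wooden skittle, 38 mm across and 100 mm tall; origin at the centre of its underside
- peg_tower: bystander, loose, to be left alone: stacking toy, rings on a peg, 72 mm across and 110 mm tall; origin at the centre of its underside
- yoyo: bystander, loose, to be left alone: wooden yo-yo lying flat, 56 mm across, 36 mm tall; origin at the centre of its underside
- ink_pad: bystander, loose, to be left alone: flat closed ink pad tin, 54 x 87 x 16 mm; origin at the centre of its underside
- stamp: bystander, loose, to be left alone: hand stamp with turned handle, 24 x 36 x 66 mm; origin at the centre of its underside

How it is judged:
On the way:
1. the nearer canister's cap is turned at least 0.9 rad (52 degrees) from its tight position, either way, while still seated on the neck (((world x of canister_1 below 0.6 m and angle between the x axis of cap_1 and the x axis of canister_1, either way round above 0.9 rad and height (world z) of cap_1 below 0.089 m and horizontal distance between cap_1 and canister_1 below 0.006 m) or (world x of canister_2 below 0.6 m and angle between the x axis of cap_2 and the x axis of canister_2, either way round above 0.9 rad and height (world z) of cap_2 below 0.089 m and horizontal distance between cap_2 and canister_2 below 0.006 m))).
At the end, for the whole second after the job is handed in: The program finishes holding: the nearer canister's cap is between the fingers (finger force above 2 N), at least 40 mm above where it sat, level within 20 degrees, slower than 3 cm/s and touching neither canister; the other canister's cap is still on, within 6 mm of where it was (((world x of canister_1 below 0.6 m and height (world z) of cap_1 above 0.121 m and angle between cap_1's own z axis and vertical below 0.35 rad and contact force between the fingers and cap_1 above 2 N and linear speed of cap_1 below 0.03 m/s and contact force between cap_1 and canister_1 below 0.1 N and contact force between cap_1 and canister_2 below 0.1 N and height (world z) of cap_2 below 0.085 m and distance of cap_2 from where it was at the start of the episode below 0.006 m) or (world x of canister_2 below 0.6 m and height (world z) of cap_2 above 0.121 m and angle between cap_2's own z axis and vertical below 0.35 rad and contact force between the fingers and cap_2 above 2 N and linear speed of cap_2 below 0.03 m/s and contact force between cap_2 and canister_1 below 0.1 N and contact force between cap_2 and canister_2 below 0.1 N and height (world z) of cap_1 below 0.085 m and distance of cap_1 from where it was at the start of the episode below 0.006 m))); the arm keeps its last pose, push and grip.
It fails at once if the cap is forced: contact force between a canister and its cap above 90 N (contact force between cap_1 and canister_1 above 90 N or contact force between cap_2 and canister_2 above 90 N).
It fails at once if a bystander is moved more than 20 mm (distance of any of skittle, peg_tower, yoyo, ink_pad, stamp from where it was at the start of the episode above 0.02 m).
It fails at once if the farther canister's cap is moved more than 10 mm ((world x of canister_1 above 0.6 m and distance of cap_1 from where it was at the start of the episode above 0.01 m) or (world x of canister_2 above 0.6 m and distance of cap_2 from where it was at the start of the episode above 0.01 m)).
It also fails if it takes over 40 s, if anything falls off the work surface, if the arm or the gripper's body presses on something with over 40 N, if the wrist force passes 120 N, or if a joint passes its speed limit or range.

## Working session

There is one attempt and no reset: what is moved stays moved. The work goes in short steps, each a Python script; the robot and the scene stay as the last script left them, time stands still between calls to the robot, and variables do not carry over. Pictures are saved under pics/ and viewed, at most 10 in all, crops included, and the job is handed in when it is done.

```bash
mkdir -p pics; ls
python3 - <<'E'
from station import ctrl
import cv2,numpy as np
ims=[]
for n in("top","side"):
    p=ctrl.read_camera(n); ims.append(p["frame"])
    for k in("knob_1","cap_1","canister_1","skittle","peg_tower","yoyo","ink_pad","stamp"):
        print(n,k,[(np.round(d["point"],3).tolist(),round(d["confidence"],2)) for d in ctrl.landmark_of(p,k)][:4])
cv2.imwrite("pics/a.png",cv2.resize(np.hstack(ims),(800,300)))
print(ctrl.get_orientation(),ctrl.get_clock(),ctrl.get_contact_force(),ctrl.get_moment(),ctrl.get_width())
E
```

```text
pics
station.py
top knob_1 [([0.701, 0.078, 0.124], 0.93), ([0.5, 0.013, 0.121], 0.76)]
top cap_1 [([0.502, 0.013, 0.083], 0.78), ([0.7, 0.079, 0.084], 0.7)]
top canister_1 [([0.7, 0.076, -0.002], 0.92), ([0.501, 0.013, -0.0], 0.57)]
top skittle [([0.416, 0.128, 0.001], 0.62)]
top peg_tower [([0.602, 0.1, 0.003], 0.86)]
top yoyo [([0.612, -0.18, 0.003], 0.97), ([0.598, 0.098, 0.002], 0.28)]
top ink_pad [([0.437, -0.215, -0.002], 0.89)]
top stamp [([0.52, -0.215, 0.0], 0.56)]
side knob_1 [([0.498, 0.01, 0.123], 0.66), ([0.702, 0.079, 0.126], 0.62)]
side cap_1 [([0.5, 0.014, 0.08], 0.87), ([0.705, 0.075, 0.079], 0.71)]
side canister_1 [([0.498, 0.013, 0.002], 0.93), ([0.699, 0.077, 0.006], 0.87)]
side skittle [([0.411, 0.134, 0.0], 0.95), ([0.498, 0.013, 0.121], 0.7), ([0.702, 0.078, 0.123], 0.68), ([0.43, -0.213, 0.003], 0.44)]
side peg_tower [([0.599, 0.097, 0.004], 0.59), ([0.498, 0.013, 0.082], 0.48)]
side yoyo [([0.615, -0.18, -0.0], 0.88)]
side ink_pad [([0.43, -0.213, 0.003], 0.96)]
side stamp [([0.599, 0.098, 0.004], 0.54), ([0.513, -0.217, -0.002], 0.46)]
[-2.90188843e-05  2.27380324e-01  9.73806031e-01 -2.20798169e-05] 0.9 [-0.43522862  0.64267049  0.58781772] [0.00015003 0.02738931 0.00775462] 0.0855264859774236
```

```bash
cat > h.py <<'E'
from station import ctrl
import cv2,numpy as np
def cloud(p):
    v,u=np.mgrid[0:384,0:512]; K=np.array([[p["fx"],0,p["cx"]],[0,p["fy"],p["cy"]],[0,0,1]])
    n=cv2.undistortPoints(np.stack([u,v],-1).reshape(-1,1,2).astype(np.float64),K,np.array(p["D"])).reshape(-1,2)
    z=p["z_map"].reshape(-1).astype(float)
    X=(np.c_[n,np.ones(len(n))]*z[:,None]-np.array(p["t"]))@np.array(p["R"])
    X[z==0]=np.nan
    return X
def knob(p,c):
    X=cloud(p); r=np.hypot(X[:,0]-c[0],X[:,1]-c[1])
    T=X[(r<.035)&(X[:,2]>.128)&(X[:,2]<.146)]
    S=X[(r<.045)&(X[:,2]>.098)&(X[:,2]<.114)]
    (e,d)=cv2.minEnclosingCircle(T[:,:2].astype(np.float32))
    print("top",len(T),T.mean(0).round(4),np.median(T[:,2]).round(4),np.round(e,4),round(d,4))
    if len(S)>5:print("skirt",len(S),np.median(S[:,2]).round(4),np.round(cv2.minEnclosingCircle(S[:,:2].astype(np.float32))[0],4))
E
python3 - <<'E'
from h import *
for n in("top","side"):knob(ctrl.read_camera(n),(.5,.013))
q=np.array([0,1,0,0.])
for yaw in(-1.57,-.8,0,.8,1.57):
    # world yaw about z then flip about x
    o=[0,np.cos(yaw/2),np.sin(yaw/2),0]
    j=ctrl.ik([.5,.013,.40],o); k=ctrl.ik([.5,.013,.283],o)
    print(yaw,None if j is None else np.round(j,2),None if k is None else np.round(k,2))
E
```

```text
top 281 [0.5001 0.0109 0.1363] 0.1364 [0.5001 0.0111] 0.0201
skirt 289 0.106 [0.5001 0.0115]
top 292 [0.4973 0.014  0.1373] 0.1378 [0.4989 0.0112] 0.0214
skirt 281 0.1076 [0.4987 0.0122]
-1.57 [ 0.96  0.34 -1.27  1.67  0.33  1.37  2.78] [-1.13  0.56  1.37  1.91 -0.6   1.18 -2.68]
-0.8 [-1.23  0.31  1.39  1.75 -0.31  1.34 -2.15] [-1.13  0.56  1.37  1.91 -0.6   1.18 -1.91]
0 [-0.73  0.12  0.7   1.74 -0.08  1.31 -1.58] [-0.71  0.26  0.72  1.9  -0.19  1.06 -1.48]
0.8 [-0.67  0.12  0.64  1.74 -0.07  1.31 -0.79] [-0.64  0.24  0.63  1.89 -0.16  1.06 -0.71]
1.57 [-0.63  0.12  0.6   1.73 -0.07  1.31 -0.02] [-0.6   0.24  0.58  1.89 -0.15  1.06  0.05]
```

View pics/a.png

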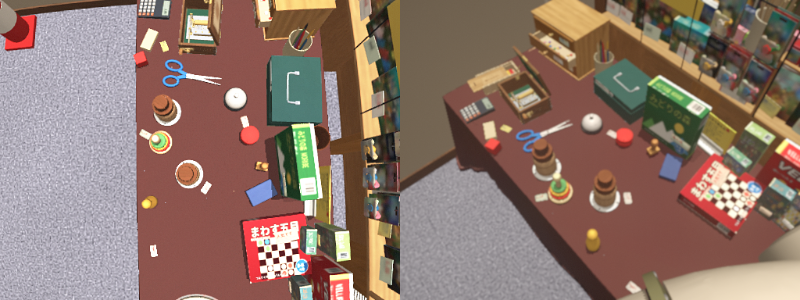

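The top view (left half) shows the nearer canister at about (188,174) and the farther one at (166,108). The ring tower is at (160,140) and the skittle at (150,202). There is enough room around the nearer knob for the fingers. The measured tops match what they should be: 0.137 m for the knob and 0.106 m for the skirt.

Run:
```python
from h import *
o=[0,np.cos(np.pi/4),np.sin(np.pi/4),0]; x,y=.4998,.0117
ctrl.goto([x,y,.40],o)
print(ctrl.move_l([x,y,.284],v=.1,contact_N=8),ctrl.get_tool_pos(),ctrl.get_joints().round(3) if hasattr(ctrl.get_joints(),'round') else ctrl.get_joints())
ctrl.hold(.3);print("F0",ctrl.get_contact_force(),ctrl.get_moment())
ctrl.gripper_to(.048);print("F1",ctrl.get_contact_force(),ctrl.get_width())
p=ctrl.read_camera("wrist");cv2.imwrite("pics/w.png",p["frame"])
ctrl.gripper_to(.036);ctrl.hold(.3)
print("F2",ctrl.get_contact_force(),ctrl.get_moment(),ctrl.get_width(),ctrl.get_grasp_force(),ctrl.get_tool_pos(),ctrl.get_clock())
```

```text
False [0.50009401 0.0116782  0.28460274] [-0.6    0.236  0.588  1.891 -0.149  1.058  0.049]
F0 [ 0.83231463  0.28672131 -0.35006285] [-0.00962912 -0.00660069  0.06045745]
F1 [ 0.22645399 -0.08213718 -0.48133428] 0.048230929892935065
F2 [-1.6815078   0.38597236  5.35230984] [-0.05375216  0.32397759 -0.0472347 ] 0.038445890627615026 60.1551479101181 [0.49991498 0.01164195 0.28430845] 5.7833
```

```bash
cat >> h.py <<'E'
def mz(n=3):
    return np.mean([ctrl.get_moment()[2] for _ in range(n)])
E
python3 - <<'E'
from h import *
j0=np.array(ctrl.get_joints()); np.save("j0.npy",j0); m0=mz(5); print("m0",m0)
for s in(1,-1):
    log=[]
    for d in np.arange(1,11):
        j=j0.copy(); j[6]+=s*np.radians(d); ctrl.goto_joints(j); ctrl.hold(.05)
        m=mz(); log.append((int(s*d),round(m-m0,3)))
        if abs(m-m0)>.15: break
    print(log, np.degrees(np.array(ctrl.get_joints())[6]-j0[6]), ctrl.get_contact_force(), ctrl.get_clock())
    if d==10 and abs(m-m0)<=.15: break
    for dd in (d/2,0): 
        j=j0.copy(); j[6]+=s*np.radians(dd); ctrl.goto_joints(j)
    ctrl.hold(.1);print("back",mz()-m0)
E
```

```text
m0 -0.04723469942058164
[(1, np.float64(0.056)), (2, np.float64(0.093)), (3, np.float64(0.106)), (4, np.float64(0.049)), (5, np.float64(0.108)), (6, np.float64(0.094)), (7, np.float64(0.089)), (8, np.float64(0.096)), (9, np.float64(0.105)), (10, np.float64(0.115))] 9.986677771683427 [ 0.01765443 -0.33480483  2.97507983] 8.7833
```

Ten degrees with a steady torque of about 0.1 N m, past the 6° where a stop would be felt, so this is the loosening direction.

Run:
```python
from h import *
j0=np.load("j0.npy"); m0=-.047; log=[]
for d in list(range(14,99,4))+[100]:
    j=j0.copy(); j[6]+=np.radians(d); ctrl.goto_joints(j)
    m=mz()-m0; f=ctrl.get_contact_force(); log.append((d,round(float(m),3),np.round(f,1).tolist()))
    if abs(m)>.25 or np.linalg.norm(f)>20: print("STOP");break
print(*log,sep="\n");print(ctrl.get_tool_pos(),ctrl.get_width(),ctrl.get_grasp_force(),ctrl.get_clock())
cv2.imwrite("pics/c.png",ctrl.read_camera("side")["frame"][150:320,120:340])
```

```text
(14, 0.102, [-0.1, -0.1, 3.1])
(18, 0.055, [-0.0, -0.4, 3.0])
(22, 0.098, [-0.5, 0.8, 3.2])
(26, 0.103, [-0.2, 0.6, 3.5])
(30, 0.103, [0.1, -0.5, 2.9])
(34, 0.149, [-0.1, -0.9, 3.0])
(38, 0.07, [0.5, 0.5, 4.0])
(42, 0.072, [-0.3, -0.4, 3.6])
(46, 0.03, [-0.5, 0.6, 4.4])
(50, 0.082, [0.5, -0.3, 3.8])
(54, 0.121, [0.0, 1.1, 4.0])
(58, 0.076, [-0.1, -0.5, 3.8])
(62, 0.15, [-1.1, 0.1, 3.7])
(66, 0.103, [0.2, -1.2, 3.6])
(70, 0.083, [-0.3, -0.0, 4.4])
(74, 0.148, [0.1, 0.3, 4.5])
(78, 0.077, [0.0, 0.1, 2.7])
(82, 0.093, [0.3, 0.1, 4.1])
(86, 0.092, [-0.5, -0.1, 4.8])
(90, 0.111, [-0.4, 0.4, 3.6])
(94, 0.085, [0.1, -0.8, 4.1])
(98, 0.097, [-0.2, 0.2, 3.1])
(100, 0.096, [0.9, 0.3, 4.7])
[0.49992385 0.01164042 0.28431702] 0.03871898107783325 60.17319917678833 14.5333
```

View pics/c.png

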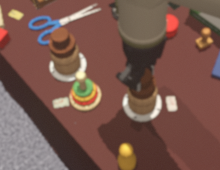

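The side crop shows the gripper on the nearer knob at about (142,75), with the farther cap and the tower untouched. Next is a gentle lift with a force guard.

Run:
```python
from h import *
x,y,z=ctrl.get_tool_pos()
h=ctrl.move_l([x,y,z+.008],v=.02,contact_N=8)
print(h,ctrl.get_tool_pos()[2]-z,ctrl.get_contact_force())
if h: ctrl.move_l([x,y,z],v=.02)
else:
    print(ctrl.move_l([x,y,z+.075],v=.06,contact_N=15))
    ctrl.hold(.5)
    print(ctrl.get_tool_pos(),ctrl.get_width(),ctrl.get_grasp_force(),ctrl.get_contact_force(),ctrl.get_clock())
    p=ctrl.read_camera("side"); print([(np.round(d["point"],3),d["confidence"]) for d in ctrl.landmark_of(p,"cap_1")])
    cv2.imwrite("pics/d.png",cv2.resize(p["frame"][150:320,120:340],None,fx=3,fy=3))
```

```text
False 0.0079642266666749 [ 0.03267958 -0.71112121 -1.18073547]
False
[0.49992749 0.01166608 0.35926747] 0.03823588755263734 60.1562225818634 [ 0.02160136  0.67482435 -0.72570342] 16.9
[(array([0.499, 0.017, 0.154]), 0.68)]
```

View pics/d.png

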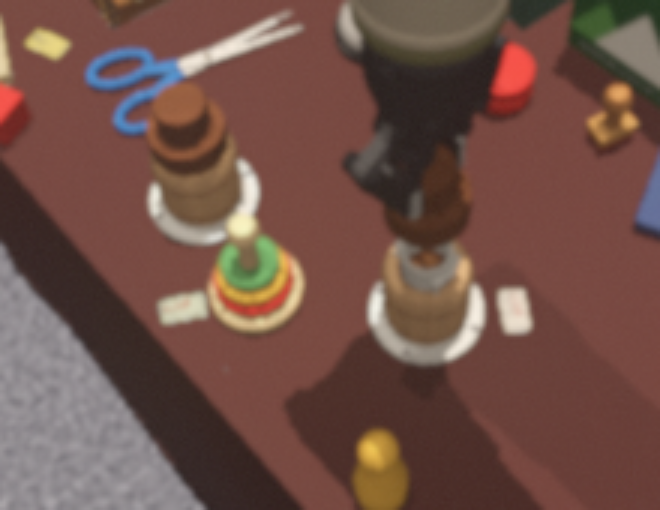

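The cap at about (428,205) hangs level in the gripper with the open neck below it at (428,262). Its origin reads 0.154 m, about 73 mm above its seat. The farther cap at (187,130) is still on.

```bash
python3 -c "
from station import ctrl
print(ctrl.job_done())"
```

```text
the job is handed in; nothing more can be done
None
```

The nearer canister's cap is off and held level in the gripper about 73 mm above its seat; it loosened on the first direction tried without meeting the stop, and the job is handed in, with the farther canister still closed and the table undisturbed in the last picture.

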